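Sweep the spilled inductors into the catch pan

TASK

Three tan ceramic inductors are lying on the black rubber shelf top. With the fingertips, sweep all three across the rubber, over the lip and fully onto the floor of the open-fronted aluminium catch pan; they are brittle, so push them gently and never pinch them, pick them up or press hard on them. Leave the insert jar, the enclosure half and the shield lid where they are, and do not work the switch or the button on the steel bench module.

Things in the scene. Friction and masses are not known exactly. Their poses are not given: they have to be found in the camera images.
- pan: open-fronted catch pan of bright sheet aluminium, fixed to the shelf, inside 176 mm wide. Origin: on the shelf surface under its middle; x points from the open front to the back wall, y along the width. Floor 2 mm thick, from x = -55 to +68 mm. Side walls (inner faces at y = -88 and +88 mm, x from -55 mm) and back wall (inner face x = +68 mm) are 2 mm thick and 30 mm high
- pan_mouth (a point): middle of the front edge of the pan's lip, at shelf level (x = -70 mm in the pan's frame); axes as the pan's. From here a feathered lip slopes up without a step to the floor's 2 mm at x = -55 mm, over the full width; the front has no wall. (Behind the back wall lies a dark flange, 16 mm deep.)
- inductor_a: wire-wound ceramic inductor, a block 28 mm long, 22 mm wide and 16 mm high, 27 to 45 g: tan ceramic ends, dark copper winding between them. It lies flat on the rubber, free all round, and slides when pushed from the side. Starts nearest to the pan's mouth, about 40 to 60 mm before the lip. Origin: centre of its underside; x along its length
- inductor_a_center (a point): centre of inductor_a, 8 mm above its underside
- inductor_b: wire-wound ceramic inductor, a block 28 mm long, 22 mm wide and 16 mm high, 27 to 45 g: tan ceramic ends, dark copper winding between them. It lies flat on the rubber, free all round, and slides when pushed from the side. Starts 130 to 150 mm before the lip. Origin: centre of its underside; x along its length
- inductor_b_center (a point): centre of inductor_b, 8 mm above its underside
- inductor_c: wire-wound ceramic inductor, a block 28 mm long, 22 mm wide and 16 mm high, 27 to 45 g: tan ceramic ends, dark copper winding between them. It lies flat on the rubber, free all round, and slides when pushed from the side. Starts farthest, 220 to 240 mm before the lip. Origin: centre of its underside; x along its length
- inductor_c_center (a point): centre of inductor_c, 8 mm above its underside
- insert_jar: bystander: clear round jar of brass heat-set inserts with a gray screw lid, 57 mm across, 60 mm high, loose. Origin: centre of its underside
- enclosure_half: bystander: gray plastic enclosure half lying open side up, 95 x 65 x 24 mm (x, y, z), loose and light. Origin: centre of its underside
- shield_lid: bystander: flat tin shield lid with rows of small holes, 44 x 34 x 5 mm (x, y, z), loose and very light. Origin: centre of its underside
- module: bystander: gray steel bench module, 130 x 170 mm (x, y) and 69 mm high, 90 mm at its button, fixed. On its top are a green rocker switch and a red push button. Origin: centre of its underside, front to its -x
- rocker (a joint): green rocker switch on the module, 0 as it stands (off), 0.28 rad when tipped over (on)
- red_button (a joint): red push button on the module, 0 released, 0.005 m fully pressed
There are look-alikes about, which are no part of the job. Several things look just like the pan: the one meant starts farthest from the robot's base.

How it is judged:
By the outcome, as a careful person would: the job done as asked, in the order asked, and still so for the second after the job is handed in, with the robot touching nothing.
It also fails if it takes over 64 s, if anything falls off the work surface, if the arm or the gripper's body presses on something with over 40 N, if the wrist force passes 120 N, or if a joint passes its speed limit or range.

ROBOT

A 6-joint arm with a two-finger parallel gripper is mounted at the origin on the work surface. World frame = base frame: x ahead of the robot, y to its left, z up, the work surface at z = 0. Lengths are in m, angles in rad, forces in N, time in s.
With the tool pointing down it reaches from about 0.4 to 0.825 m from the base axis. Payload 7 kg.
Tool frame: the origin (TCP) lies midway between the tips of the shut fingers; the grasp point (between the pads) lies 19 mm behind it; z points along the fingers, y is the direction in which the jaws open and shut (so a half turn about z gives the same grasp; the last joint's range is limited). The gripper opens to 85 mm and grips with 20 to 120 N. Pads are 22 mm wide; open, the fingers measure 114 mm over their backs; the gripper's body (76 mm by 85 mm) begins 54 mm behind the grasp point. The pads swing forward as they close: fully open they stand 13 mm farther back than shut.
Start: joints at [-1.057, 0.359, 0.012, 0, -1.224, -0.288], TCP at [0.151, -0.658, 0.231] pointing down, gripper open.
Joint ranges: [-3.07, 3.07], [-1.43, 2.12], [-1.02, 1.25], [-3.03, 1.67], [-3.05, -0], [-3.03, 3.03]. Speed limits (rad/s): [2.39, 2.39, 3.01, 3.14, 3.14, 3.14].

INTERFACE

Orientations are given as a unit quaternion [w, x, y, z].
In Python, from cell import manip gives the robot as it stands.
- The arm moves only by the tool servo_tool, never from a script. Its argument "rows" is a list of rows, each an object with "fingers": the closure, from 0 (fully open) to 1 (shut); "linear": the shift along the tool's x, y, z in cm, a list of three; "spin": the turn about the tool's z in degrees. A call has 1 to 12 rows; each row is the pose to reach, as a shift and turn from the pose measured when the call began, along the tool's axes at that moment; what a row does not reach only later rows make up. A row lasts 1/8 s, in which the tool goes at most 62.5 mm and 10.7 degrees, less where a joint would pass 70% of its speed; a pose out of reach is approached as far as the arm can. A call with a gripper value outside its range is refused whole. The fingers move at their own pace and stop on an object; the grip force is fixed at half the most. Time passes only in rows, so rows that repeat a pose let the fingers close. It gives the time, the measured TCP pose, the force and the opening at its end, in the units of the state.
- manip.get_state(): the state, without advancing time (a new reading comes with each control period).
- manip.capture(name): name is "scene" or "top" or "wrist"; returns (picture, depth): 384x512x3 uint8, red, green, blue; 384x512 float32, m along the optical axis (not along the pixel's ray), 0 where there is no reading.
- manip.camera_info(name): a dict with "K" (3x3 intrinsics, pixels), "dist_coeffs" ([k1, k2, p1, p2, k3] as OpenCV has them; the pictures are not rectified), "T" (4x4, takes a point from camera to world coordinates); the wrist camera has in their place "hand_eye" (4x4, takes a point from camera to tool coordinates, whose origin is the TCP and whose axes are the flange's). Camera axes: x right, y up, looking along -z (the intrinsics and any distortion apply to the point x, -y, -z); pixel columns grow to the right and rows downward; lengths in m; the calibration is good to about 2 mm. A picture is of the moment at which its call begins: read the wrist's pose just before it. camera_info takes no time and is no camera call.
- manip.close_job(): hands the job in, once; it reports no verdict.
The state is a dict: "time_s": time; "qpos": joint angles; "qd": joint speeds; "joint_efforts": joint torques, N m; "ee_pos": TCP position; "ee_rot": TCP orientation; "ft_force": force on the tool from outside, world axes, zero at the start; "moment": the same for the moment, N m; "opening": finger opening in m.
Only numpy, scipy, OpenCV 4.12 (cv2) and the standard library are available. Lean on these libraries where they do the work, as an engineer would, in place of code of your own. Each camera call takes 0.05 s, during which the arm holds its last target.

## Working session

There is one attempt and no reset: what is moved stays moved. The work goes in short steps, Python scripts to look and compute and a tool call to move; the robot and the scene stay as the last step left them, time stands still between calls to the robot, and variables do not carry over. Pictures are saved under pics/ and viewed, and the job is handed in when it is done.

Besides the shell and the picture viewer there is one more tool, called after "Request:" by a JSON object that holds its "name" and its "arguments". servo_tool: Moves the arm, as the interface text tells. Its arguments: {"type":"object","properties":{"rows":{"type":"array"}},"required":["rows"]}

```bash
mkdir -p pics; ls; cat > h.py <<'E'
import numpy as np, cv2
from cell import manip
def info(n): return manip.camera_info(n)
def save(n,f):
    im,d=manip.capture(n); cv2.imwrite(f'pics/{f}.png',im[:,:,::-1]); np.save(f'pics/{f}.npy',d); return im,d
def ray(n,uv,T=None):
    c=info(n); T=np.array(c['T']) if T is None else T
    p=cv2.undistortPoints(np.array(uv,float).reshape(-1,1,2),np.array(c['K'],float),np.array(c['dist_coeffs'],float)).reshape(-1,2)
    d=np.c_[p[:,0],-p[:,1],-np.ones(len(p))]
    return T[:3,3],d@T[:3,:3].T
def plane(n,uv,z,T=None):
    o,d=ray(n,uv,T); return o+d*((z-o[2])/d[:,2])[:,None]
def cloud(n,dep):
    H,W=dep.shape; v,u=np.mgrid[:H,:W]
    o,d=ray(n,np.c_[u.ravel(),v.ravel()]); return (o+d*dep.reshape(-1,1)).reshape(H,W,3)
E
python3 - <<'E'
from h import *
for n in('scene','top','wrist'):
    save(n,n+'0'); c=info(n); print(n,c)
s=manip.get_state(); print(s)
for n in('scene','top'):
    P=cloud(n,np.load(f'pics/{n}0.npy')); print(P[::64,::64].round(2).tolist()[:8][3])
E
```

```text
pics
scene {'K': array([[376.80357266,   0.        , 251.44023476],
       [  0.        , 376.80357266, 192.16876009],
       [  0.        ,   0.        ,   1.        ]]), 'dist_coeffs': array([-0.03794383,  0.        ,  0.        ,  0.        ,  0.        ]), 'T': array([[ 0.70107745, -0.36085926,  0.6150374 ,  1.23157014],
       [ 0.71289607,  0.37454832, -0.59286823, -0.57129028],
       [-0.01641923,  0.8541043 ,  0.51984253,  0.69034881],
       [ 0.        ,  0.        ,  0.        ,  1.        ]])}
top {'K': array([[363.44562352,   0.        , 247.84986957],
       [  0.        , 363.44562352, 197.60356411],
       [  0.        ,   0.        ,   1.        ]]), 'dist_coeffs': array([-0.01637452,  0.        ,  0.        ,  0.        ,  0.        ]), 'T': array([[ 0.0248843 ,  0.98866972, -0.14803023,  0.36090762],
       [-0.99959978,  0.02660086,  0.00962721,  0.11599017],
       [ 0.01345586,  0.14773142,  0.98893598,  1.33184546],
       [ 0.        ,  0.        ,  0.        ,  1.        ]])}
wrist {'K': array([[287.60260306,   0.        , 255.88135552],
       [  0.        
[... 842 characters left out ...]
3808e+01,  2.93650872e+01,  6.94061637e+00,
       -4.25699007e-03, -6.26380569e-06]), 'ee_pos': array([ 0.15099144, -0.65752626,  0.23058496]), 'ee_rot': array([-1.40059545e-04, -1.12610110e-01,  9.93639045e-01,  6.25809044e-04]), 'ft_force': array([0.65697399, 0.41724533, 0.55683108]), 'moment': array([-0.07043246,  0.0044342 , -0.03948104]), 'opening': 0.08513983903732654}
[[-1.5, -0.3, -0.58], [-0.07, -0.25, 0.0], [0.1, -0.09, -0.0], [0.26, 0.07, -0.0], [0.44, 0.22, 0.01], [0.59, 0.39, -0.0], [0.75, 0.54, -0.0], [0.91, 0.69, 0.0]]
[[0.62, 1.31, -0.43], [0.66, 1.09, -0.62], [0.56, 0.52, 0.07], [0.58, 0.31, -0.0], [0.58, 0.07, 0.0], [0.59, -0.16, 0.0], [0.6, -0.41, 0.0], [0.6, -0.65, 0.0]]
```

View pics/top0.png

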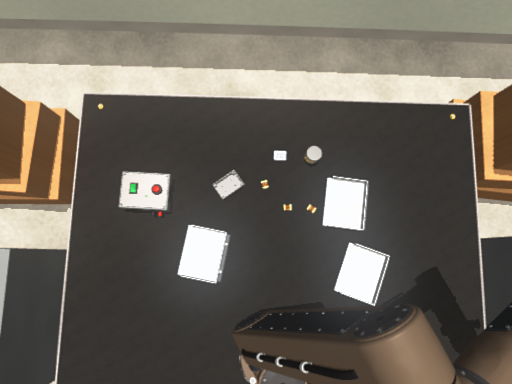

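View pics/scene0.png

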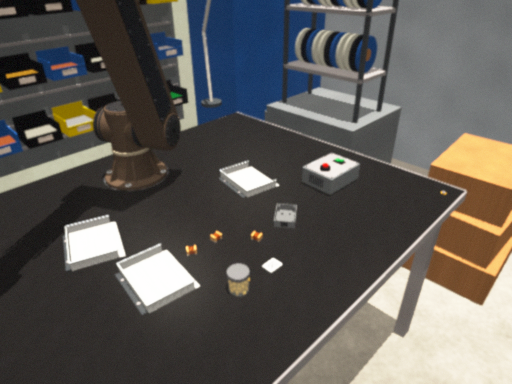

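The top view shows three pan candidates at about (346,203), (362,273) and (203,254). The inductors are at about (311,209), (287,207) and (265,184), with the jar at (314,155), the lid at (280,156), the enclosure at (228,184) and the module at (145,190). Next I measure these positions and enlarge a crop.

```bash
python3 - <<'E'
from h import *
im=cv2.imread('pics/top0.png')
print(plane('top',[(346,203),(362,273),(203,254),(311,209),(287,207),(265,184),(314,155),(280,156),(228,184)],0.0).round(3), np.linalg.norm(plane('top',[(346,203),(362,273),(203,254)],0)[:,:2],axis=1))
cv2.imwrite('pics/crop0.png',cv2.resize(im[135:245,205:375],None,fx=4.6,fy=4.6,interpolation=cv2.INTER_CUBIC))
s=cv2.imread('pics/scene0.png')
cv2.imwrite('pics/crop1.png',cv2.resize(s[195:315,105:305],None,fx=4,fy=4,interpolation=cv2.INTER_CUBIC))
# inductors by colour (ceramic orange)
for n,i in(('top',im),('scene',s)):
    h=cv2.cvtColor(i,cv2.COLOR_BGR2HSV)
    m=((h[...,0]>8)&(h[...,0]<28)&(h[...,1]>80)&(h[...,2]>110)).astype(np.uint8)
    k,l,st,c=cv2.connectedComponentsWithStats(m)
    for a,b in zip(st[1:],c[1:]):
        if 3<=a[4]<80 and 150<b[1]<300 and 150<b[0]<340: print(n,a[4],b.round(1),plane(n,[b],0.016).round(4))
E
```

```text
[[ 0.55  -0.262  0.   ]
 [ 0.296 -0.317  0.   ]
 [ 0.35   0.26   0.   ]
 [ 0.524 -0.132  0.   ]
 [ 0.529 -0.043  0.   ]
 [ 0.613  0.04   0.   ]
 [ 0.73  -0.143  0.   ]
 [ 0.722 -0.014  0.   ]
 [ 0.609  0.178  0.   ]] [0.60906356 0.43324457 0.43580143]
top 19 [307.8 159.7] [[ 0.7066 -0.117   0.016 ]]
top 31 [264.5 184.6] [[0.6079 0.0429 0.016 ]]
top 35 [286.2 206.9] [[ 0.5272 -0.0377  0.016 ]]
top 36 [311.1 208.6] [[ 0.5236 -0.129   0.016 ]]
scene 12 [161.1 163.6] [[0.0188 0.1016 0.016 ]]
```

View pics/crop0.png

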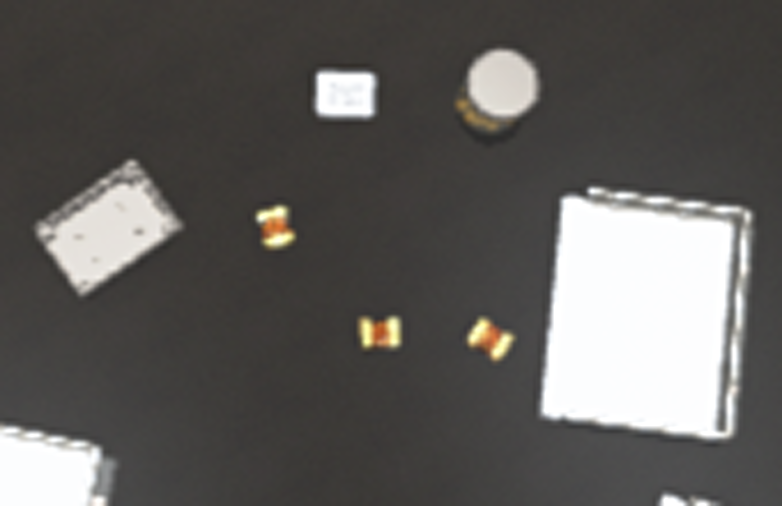

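View pics/crop1.png

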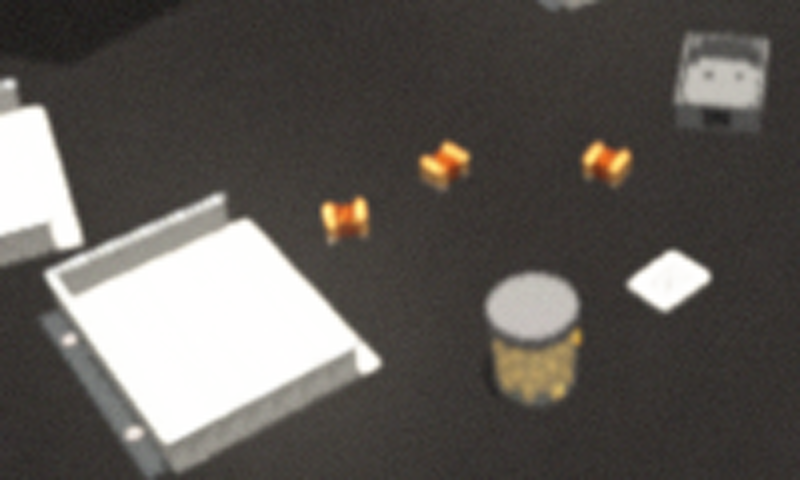

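The pan at top (346,203) fits: it is 0.61 m from the base, against 0.43 m for the look-alikes at (362,273) and (203,254). Its open front also faces the inductors, and its flange is on the far side. The crops confirm both. Now I compute the pan frame and the first move.

```bash
cat >> h.py <<'E'
from scipy.spatial.transform import Rotation as Ro
def tool():
    s=manip.get_state(); q=s['ee_rot']; T=np.eye(4); T[:3,:3]=Ro.from_quat([q[1],q[2],q[3],q[0]]).as_matrix(); T[:3,3]=s['ee_pos']; return T,s
def goal(p,xdir):  # desired TCP pos, desired tool x direction (world xy)
    T,s=tool(); R=T[:3,:3]; d=R.T@(np.array(p)-T[:3,3])*100
    xd=R.T@np.array([xdir[0],xdir[1],0.]); a=np.degrees(np.arctan2(xd[1],xd[0]))
    print('t',s['time_s'],'linear cm',d.round(2),'spin',a.round(1),'or',(a+180).round(1),'q',s['qpos'].round(2))
E
python3 - <<'E'
from h import *
im=cv2.imread('pics/top0.png')
g=cv2.cvtColor(im,cv2.COLOR_BGR2GRAY)
m=np.zeros_like(g); m[165:240,318:375]=(g[165:240,318:375]>215)
m=cv2.morphologyEx(m.astype(np.uint8),cv2.MORPH_OPEN,np.ones((3,3)))
c=max(cv2.findContours(m,0,2)[0],key=cv2.contourArea)
b=cv2.boxPoints(cv2.minAreaRect(c)); print(b.round(1))
P=plane('top',b,0.002); print(P.round(4)); print(np.linalg.norm(np.roll(P,1,0)-P,axis=1))
# front edge: leftmost bright pixel per row
uv=[(np.where(m[r])[0][0]-.5,r) for r in range(182,222)]
E_=plane('top',uv,0.0)[:,:2]; f=np.polyfit(E_[:,0],E_[:,1],1); print('edge y=',f, 'resid',np.std(E_[:,1]-np.polyval(f,E_[:,0])))
goal([0.58,-0.08,0.30],[0,-1])
E
```

```text
[[322.  225.3]
 [327.2 177.6]
 [364.6 181.6]
 [359.5 229.3]]
[[ 0.4647 -0.1718  0.002 ]
 [ 0.6437 -0.192   0.002 ]
 [ 0.6323 -0.333   0.002 ]
 [ 0.4534 -0.3101  0.002 ]]
[0.138725   0.18016821 0.14151581 0.18039399]
edge y= [-0.112456   -0.12010596] resid 0.0010689333504454637
t 0.15 linear cm [-54.74  46.7   -6.89] spin -77.1 or 102.9 q [-1.06  0.36  0.01 -0.   -1.22 -0.29]
```

Request:
{"name": "servo_tool", "arguments": {"rows": [{"fingers": 0.5,"linear": [-4,3.5,-2],"spin": -6},{"fingers": 0.8,"linear": [-9,7.5,-4],"spin": -13},{"fingers": 0.8,"linear": [-14,12,-6],"spin": -20},{"fingers": 0.8,"linear": [-18.5,16,-7],"spin": -27},{"fingers": 0.8,"linear": [-23,20,-7],"spin": -34},{"fingers": 0.8,"linear": [-28,24,-7],"spin": -41},{"fingers": 0.8,"linear": [-32.5,28,-7],"spin": -48},{"fingers": 0.8,"linear": [-37,32,-7],"spin": -55},{"fingers": 0.8,"linear": [-42,36,-7],"spin": -62},{"fingers": 0.8,"linear": [-46,39.5,-7],"spin": -69},{"fingers": 0.8,"linear": [-50,43,-7],"spin": -76},{"fingers": 0.8,"linear": [-54,46.5,-7],"spin": -83}]}}

```text
time_s: 1.65
ee_pos: [0.574, -0.0818, 0.301]
ee_rot: [-0.0, 0.744, -0.668, -0.001]
ft_force: [1.2, -0.4, 0.8]
opening: 0.0169
```

```bash
python3 - <<'E'
from h import *
T,s=tool(); print(s['qd'].round(3)); save('wrist','w1'); np.save('pics/w1T.npy',T)
E
```

```text
[ 0.555  0.318  0.377  0.002 -0.061  0.415]
```

View pics/w1.png

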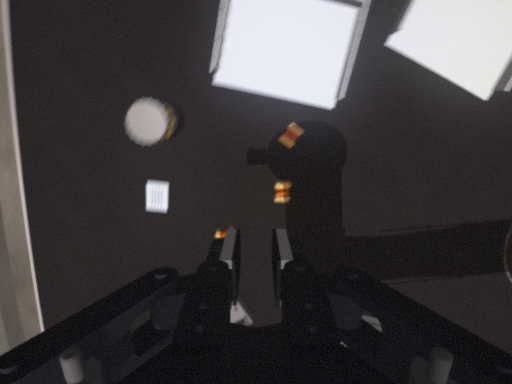

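The wrist view shows a at (291,136), b at (283,192) and c partly hidden by a finger at (221,233). I back off, square up to the pan, let the arm settle and look again.

Request:
{"name": "servo_tool", "arguments": {"rows": [{"fingers": 0.88,"linear": [-4,0,0],"spin": 5},{"fingers": 0.88,"linear": [-8,0,0],"spin": 10},{"fingers": 0.88,"linear": [-12,0,0],"spin": 12.5},{"fingers": 0.88,"linear": [-12,0,0],"spin": 12.5},{"fingers": 0.88,"linear": [-12,0,0],"spin": 12.5},{"fingers": 0.88,"linear": [-12,0,0],"spin": 12.5}]}}

```text
time_s: 2.45
ee_pos: [0.5632, 0.0404, 0.3002]
ee_rot: [0.0, -0.67, 0.743, 0.001]
ft_force: [0.7, -0.1, -0.2]
opening: 0.0102
```

```bash
cat >> h.py <<'E'
def wcap(f):
    T,s=tool(); im,d=save('wrist',f); W=T@np.array(info('wrist')['hand_eye']); return im,d,W
M=np.array([0.554,-0.182]); PX=np.array([-0.1118,-0.9937]); PY=np.array([0.9937,-0.1118])
def pan(p): p=np.asarray(p)[...,:2]-M; return np.stack([p@PX-0.070,p@PY],-1)
def world(x,y): return M+(x+.07)*PX+y*PY
def inds(im,W,n='wrist',z=0.016,amin=40):
    h=cv2.cvtColor(im,cv2.COLOR_RGB2HSV)
    m=((h[...,0]>3)&(h[...,0]<28)&(h[...,1]>110)&(h[...,2]>50)).astype(np.uint8)
    m=cv2.morphologyEx(m,cv2.MORPH_CLOSE,np.ones((5,5)))
    for c in cv2.findContours(m,0,2)[0]:
        if cv2.contourArea(c)<amin: continue
        P=plane(n,c.reshape(-1,2),z,W)[:,:2]; r=cv2.minAreaRect(pan(P).astype(np.float32)*1000)
        print(cv2.minAreaRect(c)[0],'pan mm',np.round(r[0],1),'size',np.round(r[1],1),'ang',round(r[2],1),'world',world(*(np.array(r[0])/1000)).round(4))
E
python3 - <<'E'
from h import *
im,d,W=wcap('w2'); print(manip.get_state()['qd'].round(3),W.round(3).tolist()); inds(im,W)
g=cv2.cvtColor(im,cv2.COLOR_RGB2GRAY)
E
```

```text
[-0.001  0.     0.     0.     0.001 -0.002] [[-0.995, -0.099, -0.027, 0.558], [0.103, -0.957, -0.271, -0.028], [0.001, -0.272, 0.962, 0.443], [0.0, 0.0, 0.0, 1.0]]
(227.1724090576172, 165.4310302734375) pan mm [-300.3   28.3] size [21.  24.4] ang 22.4 world [0.6078 0.0437]
(276.1922912597656, 101.96154022216797) pan mm [-208.3  -42.7] size [15.1 22.4] ang 11.5 world [ 0.5271 -0.0398]
(141.281494140625, 59.76637649536133) pan mm [-153.5  146.1] size [20.3 39.2] ang 56.9 world [ 0.7085 -0.1153]
(271.689697265625, 36.27586364746094) pan mm [-122.6  -34.6] size [22.3 30.3] ang 68.2 world [ 0.5255 -0.1259]
```

View pics/w2.png

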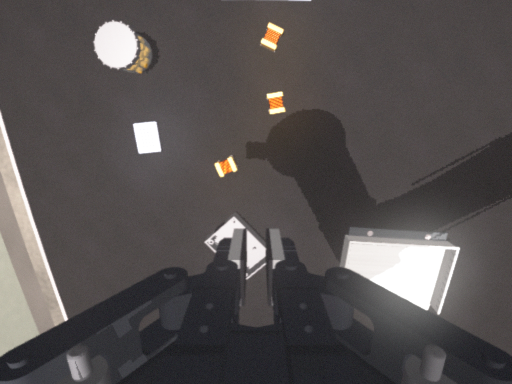

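The wrist view shows a at (272,36), b at (276,103) and c at (226,166). In the pan frame they are 53, 138 and 230 mm before the lip, which matches the spec, and they agree with the top view within 3 mm. I start with a, lowering between a and b.

```bash
python3 - <<'E'
from h import *
goal([*world(-.164,-.036),.06],PX)
E
```

```text
t 2.5 linear cm [12.82  2.13 24.  ] spin 0.5 or 180.5 q [ 0.42  0.14 -0.12 -0.   -1.31 -0.52]
```

Request:
{"name": "servo_tool", "arguments": {"rows": [{"fingers": 0.88,"linear": [4,0.7,2],"spin": 0.5},{"fingers": 0.88,"linear": [8,1.4,5],"spin": 0.5},{"fingers": 0.88,"linear": [12,2.1,9],"spin": 0.5},{"fingers": 0.88,"linear": [12.8,2.1,13],"spin": 0.5},{"fingers": 0.88,"linear": [12.8,2.1,17],"spin": 0.5},{"fingers": 0.88,"linear": [12.8,2.1,20],"spin": 0.5},{"fingers": 0.88,"linear": [12.8,2.1,22.5],"spin": 0.5},{"fingers": 0.88,"linear": [12.8,2.1,24],"spin": 0.5},{"fingers": 0.88,"linear": [12.8,2.1,24],"spin": 0.5},{"fingers": 0.88,"linear": [12.8,2.1,24],"spin": 0.5}]}}

```text
time_s: 3.75
ee_pos: [0.5298, -0.0845, 0.0609]
ee_rot: [0.001, -0.666, 0.746, 0.0]
ft_force: [0.4, -0.2, 0.7]
opening: 0.0105
```

```bash
python3 - <<'E'
from h import *
im,d,W=wcap('w3'); inds(im,W); T,s=tool(); print(pan(s['ee_pos']),s['ee_pos'],s['ft_force'])
goal([*world(-.164,-.036),.007],PX)
E
```

```text
(258.23968505859375, 269.2248840332031) pan mm [-206.6  -35.4] size [34.9 12.5] ang 4.1 world [ 0.5341 -0.0423]
(7.496670246124268, 185.58401489257812) pan mm [-144.6  138.6] size [15.8 41.6] ang 76.1 world [ 0.7001 -0.1234]
(257.5213623046875, 153.1655731201172) pan mm [-121.2  -34.5] size [22.9 28.9] ang 66.1 world [ 0.5254 -0.1272]
[-0.16430067 -0.03487776] [ 0.52988332 -0.08438813  0.0611039 ] [ 1.07663027  0.47340812 -0.2557826 ]
t 3.8 linear cm [0.04 0.12 5.41] spin 0.0 or 180.0 q [ 0.21  0.31 -0.51 -0.   -0.75 -0.32]
```

View pics/w3.png

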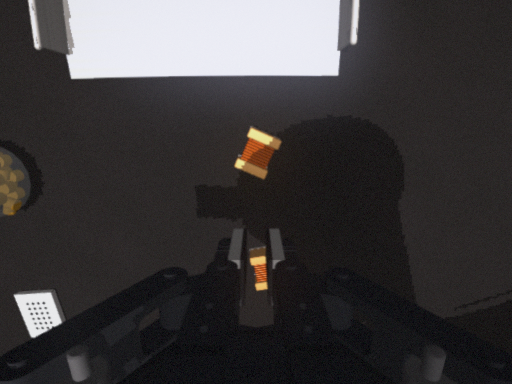

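a is at (258,153), straight ahead of the fingers and about 25 mm clear. b is behind them at (258,269), and the lip edge runs from (70,78) to (339,75). I check the lip against my pan frame and lower.

```bash
python3 - <<'E'
from h import *
T,s=tool();W=T@np.array(info('wrist')['hand_eye'])
print(pan(plane('wrist',[(70,78),(200,77),(339,75)],0.0,W)).round(4))
E
```

```text
[[-0.0715  0.0929]
 [-0.0724  0.0037]
 [-0.071  -0.0889]]
```

Request:
{"name": "servo_tool", "arguments": {"rows": [{"fingers": 0.88,"linear": [0,0,2],"spin": 0},{"fingers": 0.88,"linear": [0,0,3.5],"spin": 0},{"fingers": 0.88,"linear": [0,0,4.7],"spin": 0},{"fingers": 0.88,"linear": [0,0,5.3],"spin": 0},{"fingers": 0.88,"linear": [0,0,5.4],"spin": 0},{"fingers": 0.88,"linear": [0,0,5.4],"spin": 0}]}}

```text
time_s: 4.55
ee_pos: [0.5302, -0.0843, 0.0073]
ee_rot: [0.001, -0.666, 0.746, 0.0]
ft_force: [-0.4, 0.1, 0.5]
opening: 0.0103
```

Request:
{"name": "servo_tool", "arguments": {"rows": [{"fingers": 0.88,"linear": [0.6,0,0],"spin": 0},{"fingers": 0.88,"linear": [1.2,0,0],"spin": 0},{"fingers": 0.88,"linear": [1.8,0,0],"spin": 0},{"fingers": 0.88,"linear": [2.4,0,0],"spin": 0},{"fingers": 0.88,"linear": [3.0,0,0],"spin": 0},{"fingers": 0.88,"linear": [3.6,0,0],"spin": 0},{"fingers": 0.88,"linear": [4.2,0,0],"spin": 0},{"fingers": 0.88,"linear": [4.8,0,0],"spin": 0},{"fingers": 0.88,"linear": [5.4,0,0],"spin": 0},{"fingers": 0.88,"linear": [6.0,0,0],"spin": 0},{"fingers": 0.88,"linear": [6.4,0,0],"spin": 0},{"fingers": 0.88,"linear": [6.4,0,0],"spin": 0}]}}

```text
time_s: 6.05
ee_pos: [0.5229, -0.1482, 0.0071]
ee_rot: [0.001, -0.666, 0.746, 0.0]
ft_force: [-0.9, -0.8, 0.5]
opening: 0.0103
```

```bash
python3 - <<'E'
from h import *
im,d,W=wcap('w4'); inds(im,W); T,s=tool(); print(pan(s['ee_pos']),s['ee_pos'],s['ft_force'])
E
```

```text
(246.0, 204.5) pan mm [-75.1 -28.4] size [22.  27.2] ang 90.0 world [ 0.5264 -0.1738]
[-0.10029716 -0.03462437] [ 0.52297909 -0.14802063  0.00715581] [-0.32631345 -0.42539406  0.19560282]
```

View pics/w4.png

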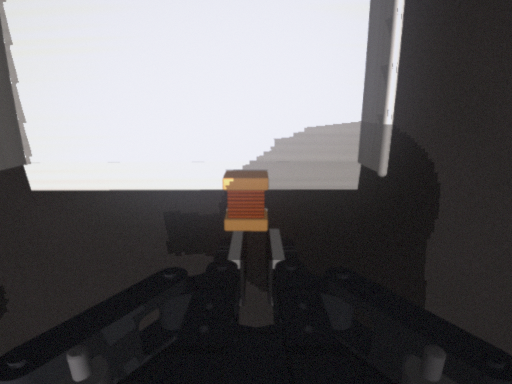

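a is squared up against the fingers at (246,204), just on the lip, but offset about 6 mm. I re-centre with a small back-off and continue in.

Request:
{"name": "servo_tool", "arguments": {"rows": [{"fingers": 0.88,"linear": [-0.6,0,0],"spin": 0},{"fingers": 0.88,"linear": [-0.6,-0.6,0],"spin": 0},{"fingers": 0.88,"linear": [-0.3,-0.6,0],"spin": 0},{"fingers": 0.88,"linear": [0.2,-0.6,0],"spin": 0},{"fingers": 0.88,"linear": [0.8,-0.6,0],"spin": 0},{"fingers": 0.88,"linear": [1.4,-0.6,-0.1],"spin": 0},{"fingers": 0.88,"linear": [2.0,-0.6,-0.1],"spin": 0},{"fingers": 0.88,"linear": [2.6,-0.6,-0.1],"spin": 0},{"fingers": 0.88,"linear": [3.2,-0.6,-0.1],"spin": 0},{"fingers": 0.88,"linear": [3.8,-0.6,-0.1],"spin": 0},{"fingers": 0.88,"linear": [4.4,-0.6,-0.1],"spin": 0},{"fingers": 0.88,"linear": [5.0,-0.6,-0.1],"spin": 0}]}}

```text
time_s: 7.6
ee_pos: [0.5233, -0.1988, 0.0081]
ee_rot: [0.001, -0.666, 0.746, 0.0]
ft_force: [0.2, -0.2, -0.3]
opening: 0.0104
```

```bash
python3 - <<'E'
from h import *
im,d,W=wcap('w5'); inds(im,W,z=.018); T,s=tool(); print(pan(s['ee_pos']),s['ee_pos'],s['ft_force'])
E
```

```text
(258.5, 205.0) pan mm [-24.8 -28.3] size [27.5 20.9] ang 0.0 world [ 0.5208 -0.2238]
[-0.04943638 -0.02866537] [ 0.52321433 -0.19923033  0.00805411] [-0.09519302 -1.07614136 -0.03407133]
```

View pics/w5.png

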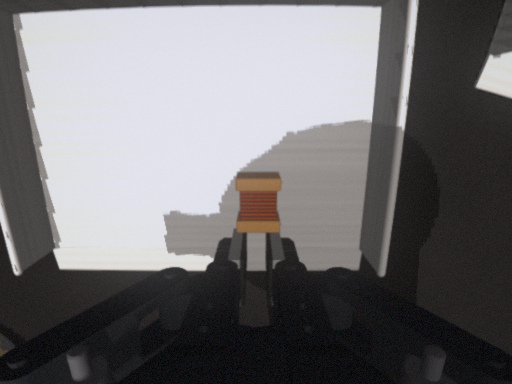

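a is centred at (258,205), fully over the lip. I push it 6.5 cm further, leaving 14 mm to the back wall.

Request:
{"name": "servo_tool", "arguments": {"rows": [{"fingers": 0.88,"linear": [0.6,0,0],"spin": 0},{"fingers": 0.88,"linear": [1.2,0,0],"spin": 0},{"fingers": 0.88,"linear": [1.8,0,0],"spin": 0},{"fingers": 0.88,"linear": [2.4,0,0],"spin": 0},{"fingers": 0.88,"linear": [3.0,0,0],"spin": 0},{"fingers": 0.88,"linear": [3.6,0,0],"spin": 0},{"fingers": 0.88,"linear": [4.2,0,0],"spin": 0},{"fingers": 0.88,"linear": [4.8,0,0],"spin": 0},{"fingers": 0.88,"linear": [5.4,0,0],"spin": 0},{"fingers": 0.88,"linear": [5.9,0,0],"spin": 0},{"fingers": 0.88,"linear": [6.3,0,0],"spin": 0},{"fingers": 0.88,"linear": [6.5,0,0],"spin": 0}]}}

```text
time_s: 9.15
ee_pos: [0.5159, -0.264, 0.0079]
ee_rot: [0.001, -0.666, 0.746, 0.0]
ft_force: [-0.2, 0.6, 1.0]
opening: 0.0103
```

Request:
{"name": "servo_tool", "arguments": {"rows": [{"fingers": 0.88,"linear": [0,0,0],"spin": 0},{"fingers": 0.88,"linear": [-1.5,0,0],"spin": 0},{"fingers": 0.88,"linear": [-3,0,-3],"spin": 0},{"fingers": 0.88,"linear": [-7,0,-7],"spin": 0},{"fingers": 0.88,"linear": [-12,0.5,-10],"spin": 0},{"fingers": 0.88,"linear": [-17,1.0,-12],"spin": 0},{"fingers": 0.88,"linear": [-21,1.0,-12],"spin": 0},{"fingers": 0.88,"linear": [-25,1.0,-12],"spin": 0},{"fingers": 0.88,"linear": [-27,1.0,-12],"spin": 0},{"fingers": 0.88,"linear": [-27,1.0,-12],"spin": 0},{"fingers": 0.88,"linear": [-27,1.0,-12],"spin": 0}]}}

```text
time_s: 10.52
ee_pos: [0.5357, 0.0048, 0.1282]
ee_rot: [0.001, -0.666, 0.746, 0.0]
ft_force: [-0.7, -0.9, 0.3]
opening: 0.0106
```

```bash
python3 - <<'E'
from h import *
im,d,W=wcap('w6'); inds(im,W); T,s=tool(); print(pan(s['ee_pos']),s['ee_pos'],s['ft_force'])
goal([*world(-.252,-.040),.03],PX)
E
```

```text
(186.9951171875, 235.15606689453125) pan mm [-298.4   28.2] size [22.3 26.7] ang 24.6 world [0.6076 0.0418]
(261.8079833984375, 141.44400024414062) pan mm [-209.4  -43. ] size [15.3 20.8] ang 10.2 world [ 0.5269 -0.0387]
[-0.2532987  -0.03896906] [0.53576813 0.00451205 0.12821233] [-0.47989905 -0.05360115 -1.04930162]
t 10.575 linear cm [0.15 0.11 9.82] spin -0.1 or 179.9 q [ 0.37  0.22 -0.43 -0.   -0.91 -0.49]
```

View pics/w6.png

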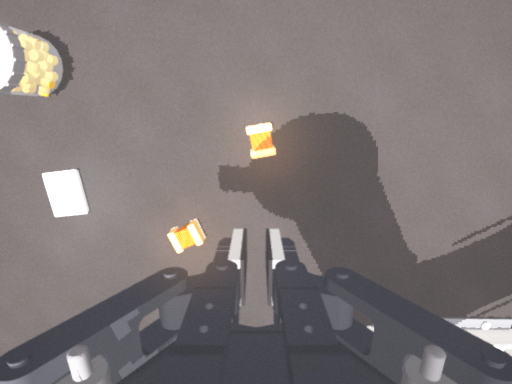

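b is at (261,141) and c at (187,235), clear of the descent spot. I lower behind b.

Request:
{"name": "servo_tool", "arguments": {"rows": [{"fingers": 0.88,"linear": [0,0.3,4],"spin": 0},{"fingers": 0.88,"linear": [0,0.3,7.5],"spin": 0},{"fingers": 0.88,"linear": [0,0.3,10],"spin": 0},{"fingers": 0.88,"linear": [0,0.3,11.5],"spin": 0},{"fingers": 0.88,"linear": [0,0.3,12.1],"spin": 0},{"fingers": 0.88,"linear": [0,0.3,12.1],"spin": 0},{"fingers": 0.88,"linear": [0.8,0.3,12.1],"spin": 0},{"fingers": 0.88,"linear": [1.5,0.3,12.1],"spin": 0},{"fingers": 0.88,"linear": [2.1,0.3,12.1],"spin": 0},{"fingers": 0.88,"linear": [2.7,0.3,12.1],"spin": 0},{"fingers": 0.88,"linear": [3.3,0.3,12.1],"spin": 0},{"fingers": 0.88,"linear": [3.9,0.3,12.1],"spin": 0}]}}

```text
time_s: 12.08
ee_pos: [0.5284, -0.0341, 0.0071]
ee_rot: [0.001, -0.666, 0.746, 0.0]
ft_force: [-0.4, 1.3, 0.9]
opening: 0.0103
```

```bash
python3 - <<'E'
from h import *
im,d,W=wcap('w7'); inds(im,W); T,s=tool(); print(pan(s['ee_pos']),s['ee_pos'],s['ft_force'])
E
```

```text
(264.5, 201.0) pan mm [-187.2  -44.9] size [22.  28.5] ang 89.2 world [ 0.5225 -0.0605]
[-0.21359081 -0.04212195] [ 0.52819529 -0.03459558  0.00706622] [-0.26290435 -0.44068099  0.26487055]
```

View pics/w7.png

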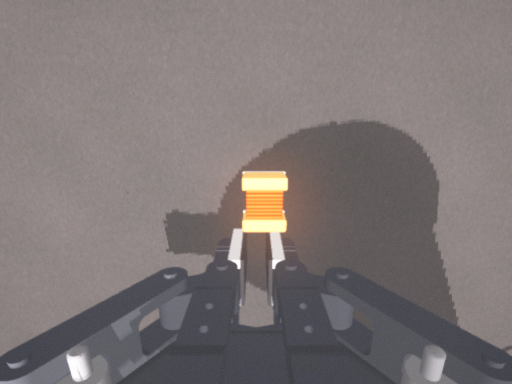

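b is squared against both fingers at (264,201). I sweep it on.

Request:
{"name": "servo_tool", "arguments": {"rows": [{"fingers": 0.88,"linear": [0.7,0,0],"spin": 0},{"fingers": 0.88,"linear": [1.4,0,0],"spin": 0},{"fingers": 0.88,"linear": [2.1,0,0],"spin": 0},{"fingers": 0.88,"linear": [2.8,0,0],"spin": 0},{"fingers": 0.88,"linear": [3.5,0,0],"spin": 0},{"fingers": 0.88,"linear": [4.2,0,0],"spin": 0},{"fingers": 0.88,"linear": [4.9,0,0],"spin": 0},{"fingers": 0.88,"linear": [5.6,0,0],"spin": 0},{"fingers": 0.88,"linear": [6.3,0,0],"spin": 0},{"fingers": 0.88,"linear": [7.0,0,0],"spin": 0},{"fingers": 0.88,"linear": [7.7,0,0],"spin": 0},{"fingers": 0.88,"linear": [8.4,0,0],"spin": 0}]}}

```text
time_s: 13.62
ee_pos: [0.5186, -0.1185, 0.0069]
ee_rot: [0.001, -0.666, 0.746, 0.0]
ft_force: [-0.3, 0.7, 0.3]
opening: 0.0098
```

```bash
python3 - <<'E'
from h import *
im,d,W=wcap('w8'); inds(im,W); T,s=tool(); print(pan(s['ee_pos']),s['ee_pos'],s['ft_force'])
E
```

```text
(264.0, 202.5) pan mm [-103.1  -44.8] size [22.5 30.1] ang 89.9 world [ 0.5132 -0.1441]
[-0.12859624 -0.04239916] [ 0.51841684 -0.11902885  0.00688572] [-0.40888247 -0.70107548  0.55316742]
```

View pics/w8.png

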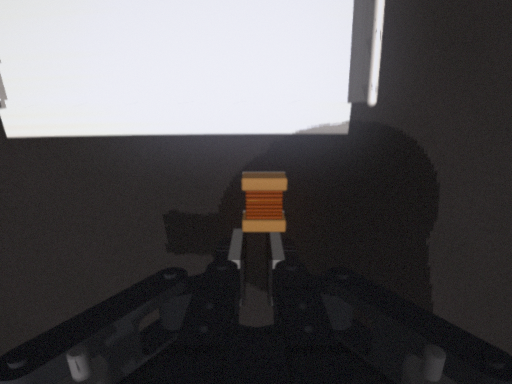

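Request:
{"name": "servo_tool", "arguments": {"rows": [{"fingers": 0.88,"linear": [0.7,0,0],"spin": 0},{"fingers": 0.88,"linear": [1.4,0,0],"spin": 0},{"fingers": 0.88,"linear": [2.1,0,0],"spin": 0},{"fingers": 0.88,"linear": [2.8,0,0],"spin": 0},{"fingers": 0.88,"linear": [3.5,0,-0.1],"spin": 0},{"fingers": 0.88,"linear": [4.2,0,-0.1],"spin": 0},{"fingers": 0.88,"linear": [4.9,0,-0.1],"spin": 0},{"fingers": 0.88,"linear": [5.6,0,-0.1],"spin": 0},{"fingers": 0.88,"linear": [6.3,0,-0.1],"spin": 0},{"fingers": 0.88,"linear": [7.0,0,-0.1],"spin": 0},{"fingers": 0.88,"linear": [7.7,0,-0.1],"spin": 0},{"fingers": 0.88,"linear": [8.2,0,-0.1],"spin": 0}]}}

```text
time_s: 15.18
ee_pos: [0.509, -0.201, 0.0078]
ee_rot: [0.001, -0.666, 0.746, 0.0]
ft_force: [-0.0, -0.5, 0.6]
opening: 0.0101
```

```bash
python3 - <<'E'
from h import *
im,d,W=wcap('w9'); inds(im,W,z=.018); T,s=tool(); print(pan(s['ee_pos']),s['ee_pos'],s['ft_force'])
E
```

```text
(264.5, 205.5) pan mm [-21.1 -45.2] size [20.4 27.2] ang 89.3 world [ 0.5036 -0.2255]
(225.0, 68.5) pan mm [ 41.  -28.3] size [18.7 15.8] ang 89.6 world [ 0.5135 -0.2891]
[-0.04580037 -0.04263025] [ 0.50893005 -0.20128229  0.00772665] [ 0.35794093 -0.32047573  1.27252073]
```

View pics/w9.png

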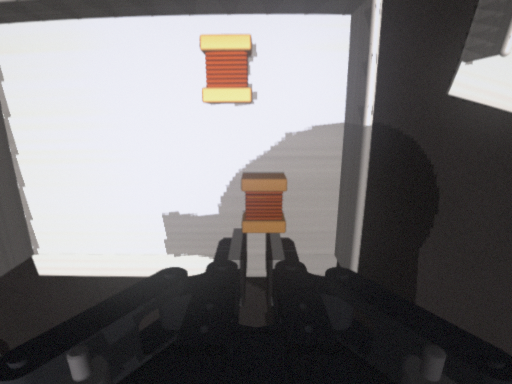

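b is on the floor at (264,205), centre −21 mm, and a is at (225,68), centre +41 mm. I nudge b 1 cm further, then retreat above c to view it against the enclosure.

Request:
{"name": "servo_tool", "arguments": {"rows": [{"fingers": 0.88,"linear": [0.5,0,0],"spin": 0},{"fingers": 0.88,"linear": [1.0,0,0],"spin": 0},{"fingers": 0.88,"linear": [1.0,0,0],"spin": 0},{"fingers": 0.88,"linear": [-1,0,0],"spin": 0},{"fingers": 0.88,"linear": [-2.5,0,-4],"spin": 0},{"fingers": 0.88,"linear": [-6,0,-8],"spin": 0},{"fingers": 0.88,"linear": [-11,-1,-12],"spin": 0},{"fingers": 0.88,"linear": [-16,-2.5,-16],"spin": 0},{"fingers": 0.88,"linear": [-21,-4,-19],"spin": 0},{"fingers": 0.88,"linear": [-26,-5.5,-21],"spin": 0},{"fingers": 0.88,"linear": [-31,-7,-22],"spin": 0},{"fingers": 0.88,"linear": [-35,-7,-22],"spin": 0}]}}

```text
time_s: 16.73
ee_pos: [0.6193, 0.1404, 0.2289]
ee_rot: [0.001, -0.666, 0.746, 0.0]
ft_force: [-0.1, -0.4, -0.2]
opening: 0.0104
```

Request:
{"name": "servo_tool", "arguments": {"rows": [{"fingers": 0.88,"linear": [0,0,0],"spin": 0},{"fingers": 0.88,"linear": [0,0,0],"spin": 0}]}}

```text
time_s: 16.98
ee_pos: [0.619, 0.1405, 0.2287]
ee_rot: [0.001, -0.666, 0.746, 0.0]
ft_force: [0.5, -0.2, -0.5]
opening: 0.0099
```

```bash
python3 - <<'E'
from h import *
im,d,W=wcap('w10'); inds(im,W); T,s=tool(); print(pan(s['ee_pos']),s['ee_pos'],s['ft_force'])
E
```

```text
(257.5086364746094, 88.35344696044922) pan mm [-301.6   28. ] size [21.3 21.3] ang 23.8 world [0.6077 0.045 ]
[-0.39725256  0.02859686] [0.6190075  0.1400134  0.22880616] [ 0.59879019 -0.2771711   0.86948084]
```

View pics/w10.png

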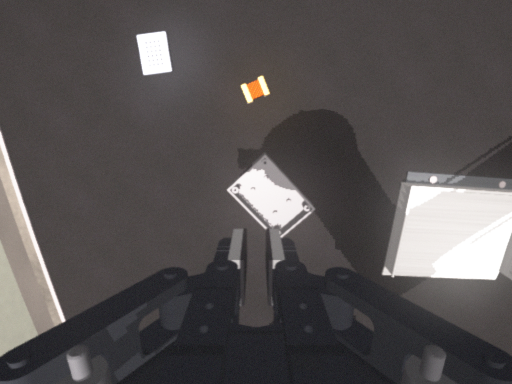

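c is at (256,89), and the enclosure's near corner is at (265,155). I measure the gap between them.

```bash
python3 - <<'E'
from h import *
T,s=tool();W=T@np.array(info('wrist')['hand_eye'])
print(pan(plane('wrist',[(265,155),(228,191),(313,208)],0.024,W)).round(4),pan(plane('wrist',[(265,155)],0.0,W)).round(4))
print(pan(plane('wrist',[(249,102),(265,76),(270,95),(242,86)],0.016,W)).round(4))
goal([*world(-.342,.028),.06],PX)
E
```

```text
[[-0.3782  0.019 ]
 [-0.4233  0.065 ]
 [-0.4459 -0.0427]] [[-0.3816  0.0183]]
[[-0.3163  0.0381]
 [-0.2873  0.0193]
 [-0.3084  0.0133]
 [-0.2983  0.0462]]
t 17.025 linear cm [ 5.56  0.07 16.87] spin -0.1 or 179.9 q [ 0.53  0.29 -0.09 -0.   -1.19 -0.64]
```

The gap runs from −316 to −378 mm. The fingers are about 24 mm deep, so they fit centred at −346 mm with about 19 mm on each side.

Request:
{"name": "servo_tool", "arguments": {"rows": [{"fingers": 0.88,"linear": [3,0,3],"spin": 0},{"fingers": 0.88,"linear": [5.1,0,7],"spin": 0},{"fingers": 0.88,"linear": [5.1,0,11],"spin": 0},{"fingers": 0.88,"linear": [5.1,0,15],"spin": 0},{"fingers": 0.88,"linear": [5.1,0,16.9],"spin": 0},{"fingers": 0.88,"linear": [5.1,0,16.9],"spin": 0},{"fingers": 0.88,"linear": [5.1,0,16.9],"spin": 0}]}}

```text
time_s: 17.9
ee_pos: [0.6141, 0.0892, 0.0609]
ee_rot: [0.002, -0.666, 0.746, -0.0]
ft_force: [-0.1, -0.4, 0.6]
opening: 0.0106
```

```bash
python3 - <<'E'
from h import *
im,d,W=wcap('w11'); inds(im,W); T,s=tool(); print(pan(s['ee_pos']),s['ee_pos'],s['ft_force'])
E
```

```text
(258.5664978027344, 150.86903381347656) pan mm [-301.8   29.1] size [21.3 24. ] ang 22.7 world [0.6088 0.0451]
[-0.34649686  0.02956138] [0.61429118 0.08946654 0.06117113] [-0.37546363 -0.52061249  0.14307131]
```

View pics/w11.png

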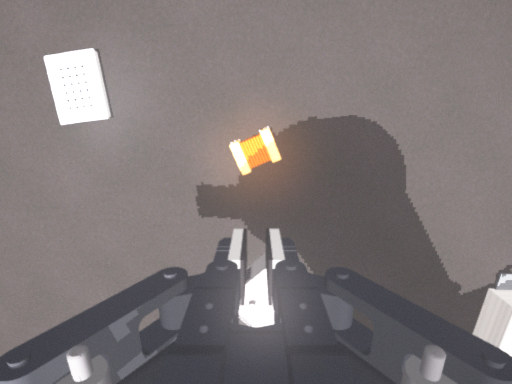

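Request:
{"name": "servo_tool", "arguments": {"rows": [{"fingers": 0.88,"linear": [0,0,2],"spin": 0},{"fingers": 0.88,"linear": [0,0,4],"spin": 0},{"fingers": 0.88,"linear": [0,0,5.2],"spin": 0},{"fingers": 0.88,"linear": [0,0,5.4],"spin": 0},{"fingers": 0.88,"linear": [0,0,5.4],"spin": 0},{"fingers": 0.88,"linear": [0.7,0,5.4],"spin": 0},{"fingers": 0.88,"linear": [1.4,0,5.4],"spin": 0},{"fingers": 0.88,"linear": [2.0,0,5.4],"spin": 0},{"fingers": 0.88,"linear": [2.6,0,5.4],"spin": 0},{"fingers": 0.88,"linear": [3.2,0,5.4],"spin": 0},{"fingers": 0.88,"linear": [3.8,0,5.4],"spin": 0},{"fingers": 0.88,"linear": [4.4,0,5.4],"spin": 0}]}}

```text
time_s: 19.45
ee_pos: [0.6094, 0.0455, 0.007]
ee_rot: [0.002, -0.666, 0.746, -0.0]
ft_force: [-0.5, -0.1, -0.1]
opening: 0.01
```

```bash
python3 - <<'E'
from h import *
im,d,W=wcap('w12'); inds(im,W); T,s=tool(); print(pan(s['ee_pos']),s['ee_pos'],s['ft_force'])
E
```

```text
(265.5, 208.5) pan mm [-279.1   26. ] size [27.9 24.3] ang 89.9 world [0.6032 0.0229]
[-0.30165044  0.02944846] [0.60916483 0.04491256 0.00696782] [-0.16991886 -0.56353067 -0.48479237]
```

View pics/w12.png

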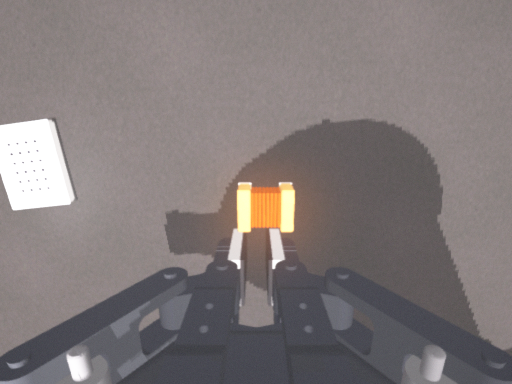

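c is squared across both fingers at (265,208), with its lane clear of the lid at (35,165). I sweep straight in.

Request:
{"name": "servo_tool", "arguments": {"rows": [{"fingers": 0.88,"linear": [0.7,0,0],"spin": 0},{"fingers": 0.88,"linear": [1.4,0,0],"spin": 0},{"fingers": 0.88,"linear": [2.2,0,0],"spin": 0},{"fingers": 0.88,"linear": [3.0,0,0],"spin": 0},{"fingers": 0.88,"linear": [3.8,0,0],"spin": 0},{"fingers": 0.88,"linear": [4.6,0,0],"spin": 0},{"fingers": 0.88,"linear": [5.4,0,0],"spin": 0},{"fingers": 0.88,"linear": [6.2,0,0],"spin": 0},{"fingers": 0.88,"linear": [7.0,0,0],"spin": 0},{"fingers": 0.88,"linear": [7.8,0,0],"spin": 0},{"fingers": 0.88,"linear": [8.6,0,0],"spin": 0},{"fingers": 0.88,"linear": [9.2,0,0],"spin": 0}]}}

```text
time_s: 21.0
ee_pos: [0.5986, -0.047, 0.0067]
ee_rot: [0.002, -0.666, 0.746, -0.0]
ft_force: [0.2, -0.2, -0.2]
opening: 0.0106
```

Request:
{"name": "servo_tool", "arguments": {"rows": [{"fingers": 0.88,"linear": [0.7,0,0],"spin": 0},{"fingers": 0.88,"linear": [1.4,0,0],"spin": 0},{"fingers": 0.88,"linear": [2.2,0,0],"spin": 0},{"fingers": 0.88,"linear": [3.0,0,0],"spin": 0},{"fingers": 0.88,"linear": [3.8,0,0],"spin": 0},{"fingers": 0.88,"linear": [4.6,0,0],"spin": 0},{"fingers": 0.88,"linear": [5.4,0,0],"spin": 0},{"fingers": 0.88,"linear": [6.2,0,0],"spin": 0},{"fingers": 0.88,"linear": [7.0,0,0],"spin": 0},{"fingers": 0.88,"linear": [7.8,0,0],"spin": 0},{"fingers": 0.88,"linear": [8.6,0,0],"spin": 0},{"fingers": 0.88,"linear": [9.2,0,0],"spin": 0}]}}

```text
time_s: 22.5
ee_pos: [0.588, -0.139, 0.0065]
ee_rot: [0.002, -0.665, 0.746, -0.0]
ft_force: [-0.8, 0.3, 0.5]
opening: 0.0103
```

```bash
python3 - <<'E'
from h import *
im,d,W=wcap('w13'); inds(im,W); T,s=tool(); print(pan(s['ee_pos']),s['ee_pos'],s['ft_force'])
E
```

```text
(39.03838348388672, 306.5210876464844) pan mm [-151.6  150. ] size [36.1 47.2] ang 17.4 world [ 0.7121 -0.1177]
(32.57613754272461, 262.43402099609375) pan mm [-123.8  150.2] size [17.  22.4] ang 36.4 world [ 0.7093 -0.1453]
(265.0, 208.5) pan mm [-93.3  25.8] size [28.6 24.2] ang 89.9 world [ 0.5822 -0.1617]
(433.0322570800781, 27.39704132080078) pan mm [-12.4 -45.6] size [22.9 21.7] ang 1.1 world [ 0.5023 -0.2342]
[-0.11608572  0.0288935 ] [ 0.58786593 -0.13943232  0.00644507] [ 0.42782291 -1.17307106  0.11022713]
```

View pics/w13.png

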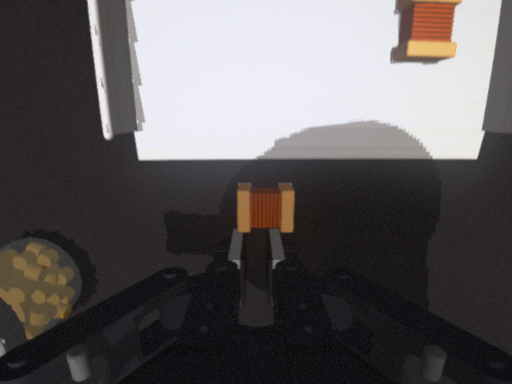

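c is at (265,208), just before the lip, b is in the pan at (430,28), and the jar is well off to the left. Final push.

Request:
{"name": "servo_tool", "arguments": {"rows": [{"fingers": 0.88,"linear": [0.7,0,0],"spin": 0},{"fingers": 0.88,"linear": [1.4,0,0],"spin": 0},{"fingers": 0.88,"linear": [2.2,0,-0.1],"spin": 0},{"fingers": 0.88,"linear": [3.0,0,-0.15],"spin": 0},{"fingers": 0.88,"linear": [3.8,0,-0.15],"spin": 0},{"fingers": 0.88,"linear": [4.6,0,-0.15],"spin": 0},{"fingers": 0.88,"linear": [5.4,0,-0.15],"spin": 0},{"fingers": 0.88,"linear": [6.2,0,-0.15],"spin": 0},{"fingers": 0.88,"linear": [7.0,0,-0.15],"spin": 0},{"fingers": 0.88,"linear": [7.8,0,-0.15],"spin": 0},{"fingers": 0.88,"linear": [8.5,0,-0.15],"spin": 0},{"fingers": 0.88,"linear": [9.0,0,-0.15],"spin": 0}]}}

```text
time_s: 24.05
ee_pos: [0.5774, -0.2293, 0.0077]
ee_rot: [0.002, -0.665, 0.747, -0.0]
ft_force: [0.0, 0.5, -1.3]
opening: 0.01
```

Request:
{"name": "servo_tool", "arguments": {"rows": [{"fingers": 0.88,"linear": [0,0,0],"spin": 0},{"fingers": 0.88,"linear": [-1,0,0],"spin": 0},{"fingers": 0.88,"linear": [-2.5,0,-4],"spin": 0},{"fingers": 0.88,"linear": [-5,0,-8],"spin": 0},{"fingers": 0.88,"linear": [-7,0,-12],"spin": 0},{"fingers": 0.88,"linear": [-9,0,-16],"spin": 0},{"fingers": 0.88,"linear": [-9,0,-19],"spin": 0},{"fingers": 0.88,"linear": [-9,0,-20],"spin": 0},{"fingers": 0.88,"linear": [-9,0,-20],"spin": 0},{"fingers": 0.88,"linear": [-9,0,-20],"spin": 0}]}}

```text
time_s: 25.3
ee_pos: [0.5865, -0.1402, 0.2064]
ee_rot: [0.001, -0.665, 0.747, 0.001]
ft_force: [-0.1, 0.8, -0.3]
opening: 0.0102
```

```bash
python3 - <<'E'
from h import *
im,d,W=wcap('w14'); inds(im,W,z=.018)
g=cv2.resize(im,None,fx=1.5,fy=1.5); cv2.imwrite('pics/w14b.png',g[:,:,::-1])
save('scene','s14'); print(manip.get_state()['ee_pos'])
E
```

```text
(160.70001220703125, 190.89999389648438) pan mm [-137.1  142.8] size [43.4 15.2] ang 21.2 world [ 0.7034 -0.1313]
(323.5, 79.0) pan mm [-11.2 -44.6] size [14.4 16.3] ang 0.4 world [ 0.5031 -0.2355]
(259.0, 72.0) pan mm [-4.1 25.1] size [15.1 16.3] ang 89.8 world [ 0.5716 -0.2503]
(309.5, 27.5) pan mm [ 40.  -27.7] size [14.5 17.6] ang 0.4 world [ 0.5142 -0.2882]
[ 0.58660774 -0.14039991  0.20645708]
```

View pics/w14b.png

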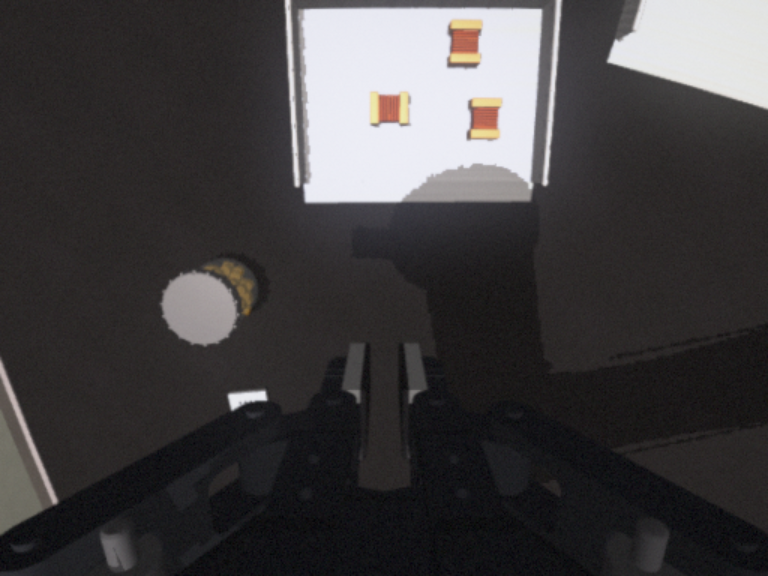

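View pics/s14.png

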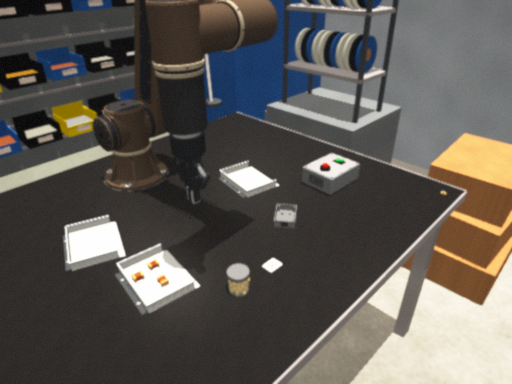

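All three are flat on the pan floor: in the wrist crop they are at (465,42), (389,108) and (485,118), and in the scene view around (150,272). The jar, lid, enclosure and module look unchanged, and the arm is 0.2 m clear. I hand the job in.

```bash
python3 - <<'E'
from h import *
a=cv2.imread('pics/scene0.png').astype(int);b=cv2.imread('pics/s14.png').astype(int)
d=np.abs(a-b).sum(2)
for n,(x0,y0,x1,y1) in dict(jar=(222,260,255,300),lid=(258,254,288,276),encl=(270,200,302,230),module=(298,148,362,196)).items(): print(n,d[y0:y1,x0:x1].mean().round(1),(d[y0:y1,x0:x1]>120).sum())
print(manip.close_job())
E
```

```text
jar 6.9 0
lid 5.7 0
encl 7.0 0
module 6.4 0
the job is handed in; nothing more can be done
None
```

I swept inductors a, b and c in turn, with the nearly shut fingertips, straight over the lip into the pan farthest from the base. I handed the job in at about 25 s, with the tool 0.2 m clear of everything.

- **Final positions:** in the last wrist view all three lie flat on the pan floor. Their centres in the pan frame are about a (+40, −28), b (−11, −45) and c (−4, +25) mm, all well inside the floor.
- **Pushing force:** force readings, taken at the end of each move, stayed within about 1.5 N. Nothing was pinched or lifted.
- **Bystanders:** comparing the scene camera before and after showed no change at the jar, enclosure half, shield lid or module.
- **Disagreement:** the lip seen by the wrist camera was 1 to 2.5 mm off my top-view pan frame along the sweep, and about 2 mm sideways. That is close to the stated calibration accuracy and small next to the margins. No check failed.

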